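# Close the bayonet canisters with their own lids

## Task

Put each canister's own lid on it, the blue lid on the blue canister and the yellow lid on the yellow one. The lids have a bayonet catch: turn each one until its lugs drop through the notches and it lies flat on the rim, then turn it clockwise (seen from above) as far as it goes, so that it is locked, and let go. Leave the odd grey lid where it lies.

Things in the scene. Friction and masses are not known exactly. Their poses are not given: they have to be found in the camera images.
- blue_lid_grip (a point): Centre of the blue lid's grip bar (44 mm along x, 14 thick along y, 26 tall), z up; lid loose, upright on its plug. Disc under the bar: 76 mm across, top 13 and underside 19 mm below this point. Plug under the disc: 48 mm across, foot 37 mm below this point. Four lugs along its +-x, +-y, 60 mm across the tips, 9 wide, 6 to 11 mm under the disc: resting on the collar they hold the disc 11 mm above the rim.
- yellow_lid_grip (a point): Centre of the yellow lid's grip bar (44 mm along x, 14 thick along y, 26 tall), z up; lid loose, upright on its plug. Disc under the bar: 62 mm across, top 13 and underside 19 mm below this point. Plug under the disc: 34 mm across, foot 37 mm below this point. Four lugs along its +-x, +-y, 46 mm across the tips, 7 wide, 6 to 11 mm under the disc: resting on the collar they hold the disc 11 mm above the rim.
- grey_lid_grip (a point): Centre of the odd grey lid's grip bar (44 mm along x, 14 thick along y, 26 tall), z up; lid loose, upright on its plug. Disc under the bar: 80 mm across, top 13 and underside 19 mm below this point. Plug under the disc: 60 mm across, foot 37 mm below this point. It has no lugs and fits neither canister.
- blue_can_mouth (a point): Centre of the blue canister's mouth at rim height, 70 mm above the bench. 76 mm across, bolted down. Flush with the rim a fixed collar, 5 mm thick, bore 52 mm, with four 15 mm notches 90 degrees apart for the lid's lugs. The notches' angle is random and NOT in this orientation: turn the lid, pressing lightly, until it drops 11 mm.
- yellow_can_mouth (a point): Centre of the yellow canister's mouth at rim height, 70 mm above the bench. 62 mm across, bolted down. Flush with the rim a fixed collar, 5 mm thick, bore 38 mm, with four 13 mm notches 90 degrees apart for the lid's lugs. The notches' angle is random and NOT in this orientation: turn the lid, pressing lightly, until it drops 11 mm.
- blue_can_ring (a joint): Lock ring in the blue canister under the collar; 0 = open (start): its notches lie under the collar's. With the lid home its lugs sit in the ring: turning the lid clockwise from above turns the ring (0.1 N m friction) to its stop at 0.7 rad = locked, lugs under the collar. It stays where left.
- yellow_can_ring (a joint): Lock ring in the yellow canister under the collar; 0 = open (start): its notches lie under the collar's. With the lid home its lugs sit in the ring: turning the lid clockwise from above turns the ring (0.1 N m friction) to its stop at 0.7 rad = locked, lugs under the collar. It stays where left.
Not all that is in view belongs to the job. What is shaped like the part that bears blue_lid_grip but orange is not meant.

How it is judged:
By the outcome, as a careful person would: the job done as asked, in the order asked, and still so for the second after the job is handed in, with the robot touching nothing.
It also fails if it takes over 72 s, if anything falls off the work surface, if the arm or the gripper's body presses on something with over 40 N, if the wrist force passes 120 N, or if a joint passes its speed limit or range.

## Robot

A 7-joint arm with a two-finger parallel gripper is mounted at the origin on a cart in front of the work surface, level with it; the furniture and walls round the work are solid. World frame = base frame: x ahead of the robot, y to its left, z up, the work surface at z = 0. Lengths are in m, angles in rad, forces in N, time in s.
With the tool pointing down it reaches from about 0.4 to 0.85 m from the base axis. Payload 4.5 kg.
Tool frame: the origin (TCP) lies midway between the tips of the shut fingers; the grasp point (between the pads) lies 19 mm behind it; z points along the fingers, y is the line along which they close (so a half turn about z gives the same grasp; the last joint's range is limited). The gripper opens to 88 mm and grips with 3 to 60 N. Pads are 18 mm wide; open, the fingers measure 123 mm over their backs; the gripper's body (75 mm by 187 mm) begins 45 mm behind the grasp point.
Start: joints at [0.034, 0.689, -0.195, 1.565, 0.157, 0.902, -0.215], TCP at [0.625, 0, 0.239] pointing down, gripper open.
Joint ranges: [-3.01, 3.01], [-0.46, 2.08], [-1.47, 1.51], [0.13, 2.56], [-1, 4.14], [0.04, 2.09], [-2.66, 2.66]. Speed limits (rad/s): [2.57, 2.57, 3.14, 3.14, 3.14, 3.14, 3.14].

## Interface

Orientations are given as a unit quaternion [x, y, z, w].
In Python, from plant import r gives the robot as it stands. The module is installed in compiled form; this text tells all that it offers.
- The arm moves only by the tool step_arm, never from a script. Its argument "series" is a list of rows, each a list of 7 numbers: the shift along the world's x, y, z in mm, then the turn, a rotation vector about the world's x, y, z in rad, then the closure, from 0 (fully open) to 1 (shut). A call has 1 to 20 rows; each row shifts and turns the commanded pose from where the row before left it; what a row does not reach is not made up. A row lasts 1/10 s, in which the tool goes at most 50 mm and 8.59 degrees, less where a joint would pass 70% of its speed; a pose out of reach is approached as far as the arm can. A call is refused whole if a number of a shift passes 50 or a number of a turn 0.15, either way. A call with a gripper value outside its range is refused whole. The fingers move at their own pace and stop on an object; "force" is the grip in N (left out, the last holds). Time passes only in rows, so rows that do not move let the fingers close. It gives the time, the measured TCP pose, the force, the opening and the grip force at its end, in the units of the state.
- r.get_state(): the state, without advancing time (a new reading comes with each control period).
- r.snapshot(name): name is "scene" or "side" or "wrist"; returns (picture, depth): 400x640x3 uint8, blue, green, red; 400x640 float32, m along the optical axis (not along the pixel's ray), 0 where there is no reading.
- r.get_calibration(name): a dict with "intrinsics" (3x3 intrinsics, pixels), "pose" (4x4, takes a point from camera to world coordinates). Camera axes: x right, y up, looking along -z (the intrinsics and any distortion apply to the point x, -y, -z); pixel columns grow to the right and rows downward; lengths in m; the calibration is good to about 2 mm. The wrist camera is an equidistant fisheye: a pixel r from the principal point sees the ray r / f radians off the axis. A picture is of the moment at which its call begins: read the wrist's pose just before it. get_calibration takes no time and is no camera call; for the wrist camera it gives the pose at the moment of the call.
- r.finish_job(): hands the job in; it is judged then, once.
The state is a dict: "clock": time; "q": joint angles; "qd": joint speeds; "joint_torque": joint torques, N m; "tool_pos": TCP position; "eef_rot": TCP orientation; "contact_force": force on the tool from outside, world axes, zero at the start; "moment": the same for the moment, N m; "opening": opening from 0.0 (shut) to 1.0 (fully open); "finger_force": force on a finger pad.
Only numpy, scipy, OpenCV 4.12 (cv2) and the standard library are available. Lean on these libraries where they do the work, as an engineer would, in place of code of your own. Each camera call takes 0.05 s, during which the arm holds its last target. There are 200 camera calls.

## Working session

There is one attempt and no reset: what is moved stays moved. The work goes in short steps, Python scripts to look and compute and a tool call to move; the robot and the scene stay as the last step left them, time stands still between calls to the robot, and variables do not carry over. Pictures are saved under pics/ and viewed, at most 10 in all, crops included, and the job is handed in when it is done.

Besides the shell and the picture viewer there is one more tool, called after "Request:" as name(argument=value, ...), one argument or row to a line, values as JSON. step_arm: Moves the arm, as the interface text tells. Its arguments: {"type":"object","properties":{"series":{"type":"array"},"force":{"type":"number"}},"required":["series"]}

```bash
mkdir -p pics; cat > h.py <<'E'
import numpy as np, cv2
from plant import r
def snap(n,save=None):
    c=r.get_calibration(n); im,d=r.snapshot(n)
    if save: cv2.imwrite('pics/'+save,im); np.savez('pics/'+save+'.npz',im=im,d=d,K=c['intrinsics'],P=c['pose'])
    return im,d,c
def cloud(f):
    z=np.load('pics/'+f+'.npz'); d=z['d'];K=z['K'];P=z['P']
    v,u=np.mgrid[:400,:640]
    X=np.stack([(u-K[0,2])/K[0,0]*d,-(v-K[1,2])/K[1,1]*d,-d],-1)
    return z['im'],X@P[:3,:3].T+P[:3,3],d
E
python3 - <<'E'
from h import *
for n in('scene','side'):
    im,d,c=snap(n,n+'0.png'); print(n,c)
print(r.get_state())
a=cv2.imread('pics/scene0.png')
E
```

```text
scene {'intrinsics': array([[512.700169  ,   0.        , 314.31234184],
       [  0.        , 512.700169  , 202.27925138],
       [  0.        ,   0.        ,   1.        ]]), 'pose': array([[ 0.87139376,  0.3596867 , -0.33361414,  0.07343615],
       [-0.49058012,  0.64167458, -0.58956329, -0.808726  ],
       [ 0.00201364,  0.67740624,  0.73560637,  0.97554921],
       [ 0.        ,  0.        ,  0.        ,  1.        ]])}
side {'intrinsics': array([[462.0224872 ,   0.        , 313.83814644],
       [  0.        , 462.0224872 , 199.98141376],
       [  0.        ,   0.        ,   1.        ]]), 'pose': array([[-0.99423193,  0.0866693 , -0.0631767 ,  0.43401657],
       [-0.10493416, -0.66428958,  0.74007308,  0.59644821],
       [ 0.02217399,  0.74243369,  0.66955249,  0.69908978],
       [ 0.        ,  0.        ,  0.        ,  1.        ]])}
{'clock': 0.1, 'q': array([ 0.03379077,  0.68989751, -0.19451827,  1.56622517,  0.15731691,
        0.90247088, -0.21512912]), 'qd': array([-0.00249985, -0.00265183,  0.00219162, -0.0023028 , -0.00035357,
        0.00034722,  0.00076707]), 'joint_torque': array([-3.08775299e-03, -5.28501892e+01, -1.27141513e+00, -1.53837240e+01,
       -5.25604945e-02,  1.96265515e-03,  5.71585565e-05]), 'tool_pos': array([ 6.24448615e-01, -4.09074790e-05,  2.37995758e-01]), 'eef_rot': array([ 7.07084036e-01,  7.07129068e-01, -6.12059396e-04, -5.21960556e-04]), 'contact_force': array([-0.18180723, -0.13254191, -0.02505773]), 'moment': array([ 0.00700832,  0.04504346, -0.01493882]), 'finger_force': 0.0, 'opening': 1.0013117269693221}
```

View pics/scene0.png

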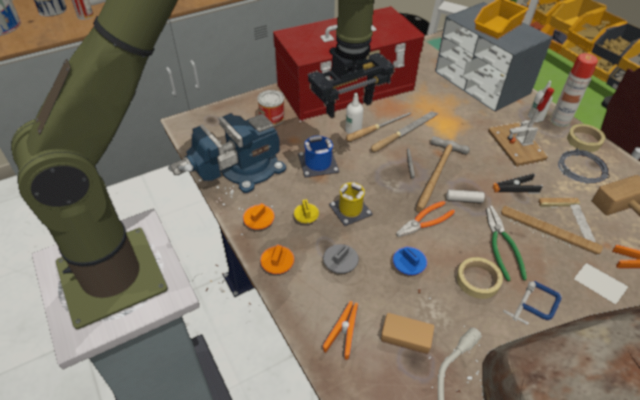

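View pics/side0.png

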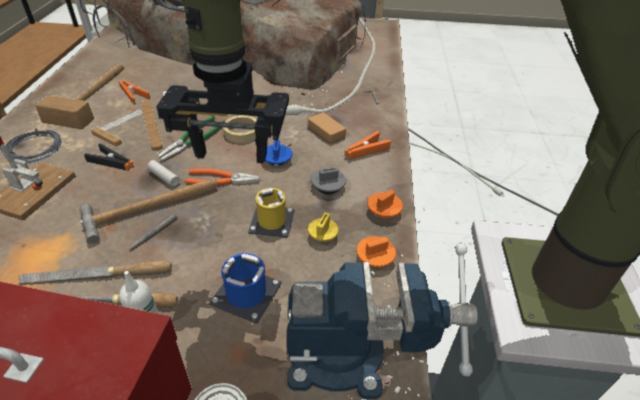

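The scene view shows the blue lid at (409,261), yellow lid (306,212), blue canister (318,153) and yellow canister (351,199). Orange decoys are at (258,217) and (278,260). The side view shows the same parts.

```bash
python3 - <<'E'
from h import *
seeds={'blue_lid':((409,261),(277,153)),'yel_lid':((306,212),(323,228)),'blue_can':((318,153),(245,277)),'yel_can':((351,199),(271,206))}
tiles=[]
for n,(s,t) in seeds.items():
    for k,f in enumerate(('scene0.png','side0.png')):
        im,X,d=cloud(f); u,v=(s,t)[k]
        hsv=cv2.cvtColor(im,cv2.COLOR_BGR2HSV)
        m=np.zeros(d.shape,bool); m[v-32:v+32,u-32:u+32]=1
        H=hsv[...,0]; col=((H>100)&(H<125)) if 'blue' in n else ((H>24)&(H<34))
        m&=(d>0)&(hsv[...,1]>130)&col&(X[...,2]>.005)
        # largest component
        nn,l,st,ce=cv2.connectedComponentsWithStats(m.astype('uint8')); j=1+np.argmax(st[1:,4]); m=l==j
        P=X[m]; zt=np.percentile(P[:,2],98)
        if 'lid' in n:
            B=P[P[:,2]>zt-.006]; D=P[(P[:,2]<.027)&(P[:,2]>.012)]
        else: B=P[P[:,2]>.06]; D=B
        c,sz,a=cv2.minAreaRect((B[:,:2]*1000).astype('float32'))
        w,V=np.linalg.eigh(np.cov(B[:,:2].T)); ang=np.degrees(np.arctan2(V[1,1],V[0,1]))
        (dc,dr)=cv2.minEnclosingCircle((D[:,:2]*1000).astype('float32')) if len(D) else (0,0)
        print(n,f[:5],len(P),'ztop %.3f'%zt,'rect',np.round(c),np.round(sz),'axis %.0f'%ang,'circ',np.round(dc,0),round(dr))
        tiles.append(cv2.resize(im[v-25:v+25,u-35:u+35],None,fx=4,fy=4,interpolation=2)[:200,:200*280//200])
a=[np.hstack(tiles[i:i+2]) for i in (0,2,4,6)]
cv2.imwrite('pics/t.png',np.vstack([np.hstack(a[:1]),a[2],a[3]])[:600])
E
```

```text
blue_lid scene 684 ztop 0.052 rect [ 606. -309.] [14. 43.] axis 99 circ [ 606. -310.] 38
blue_lid side0 457 ztop 0.248 rect [557.  15.] [ 5. 48.] axis 120 circ [ 606. -307.] 38
yel_lid scene 381 ztop 0.052 rect [470. -66.] [43. 13.] axis 74 circ [470. -67.] 31
yel_lid side0 66 ztop 0.028 rect [454. -51.] [40. 13.] axis 56 circ [454. -53.] 18
blue_can scene 567 ztop 0.071 rect [590.  89.] [65. 64.] axis -166 circ [595.  92.] 38
blue_can side0 1436 ztop 0.072 rect [594. 101.] [67. 67.] axis 105 circ [597.  97.] 37
yel_can scene 420 ztop 0.071 rect [573. -97.] [43. 60.] axis 76 circ [579. -96.] 32
yel_can side0 54 ztop 0.059 rect [592. -66.] [0. 0.] axis nan circ [592. -66.] 0<stdin>:18: RuntimeWarning: Degrees of freedom <= 0 for slice
  c *= np.true_divide(1, fact)
  c *= np.true_divide(1, fact)
```

View pics/t.png

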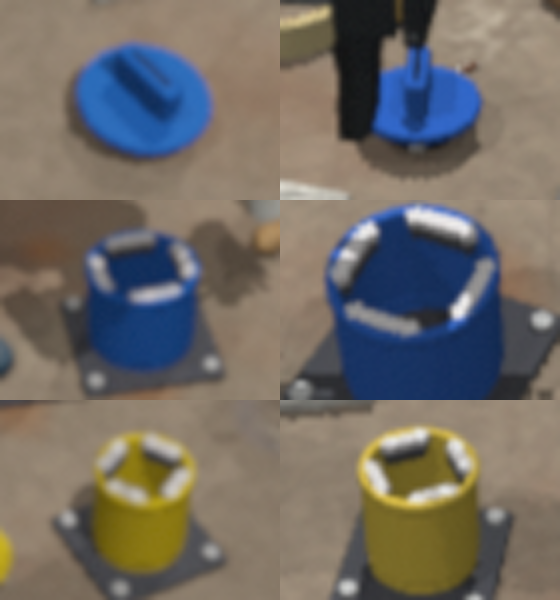

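The crops show both collars: white segments with coloured gaps, which are the notches. I'll measure their angles modulo 90° and refit the circle centres.

```bash
python3 - <<'E'
from h import *
from scipy.optimize import least_squares
for n,c0,R in(('blue',(596,95),38),('yel',(578,-96),31)):
    for f in('scene0.png','side0.png'):
        im,X,d=cloud(f); X=X*1000; S=cv2.cvtColor(im,cv2.COLOR_BGR2HSV)[...,1]; V=im.max(-1)
        rr=np.hypot(X[...,0]-c0[0],X[...,1]-c0[1])
        top=(d>0)&(abs(X[...,2]-70)<5)&(rr<R+6)
        cc,rad=cv2.minEnclosingCircle(X[top][:,:2].astype('float32'))
        w=top&(S<90)&(V>90); P=X[w][:,:2]
        for c in (cc,):
            a=np.arctan2(P[:,1]-c[1],P[:,0]-c[0]); z=np.exp(4j*a).mean()
            print(n,f[:5],'c',np.round(cc,1),round(rad,1),'white n',len(P),'meanR',np.hypot(*(P-c).T).mean().round(1),'collar ang %.1f |%.2f|'%(np.degrees(np.angle(z))/4,abs(z)), np.histogram(np.degrees(a),np.arange(-180,181,15))[0])
E
```

```text
blue scene c [596.3  93.9] 39.9 white n 150 meanR 32.0 collar ang -15.3 |0.27| [ 6  1  0  8  7  6  9  0  0 11  8  9  9  7  3  9  9 12  9  3  5  8  7  4]
blue side0 c [597.5  96.2] 38.2 white n 385 meanR 31.5 collar ang -12.6 |0.29| [22  5  2 25 23 26 27  6  8 24 22 21 29  9  3 15 20 19 19  3  1 21 18 17]
yel scene c [580.6 -96.1] 32.4 white n 130 meanR 24.4 collar ang 29.5 |0.41| [ 5  6  7  7  0  0  6  5  8  4  1  1  8  9 13  8  0  5 10  8 10  8  0  1]
yel side0 c [581.6 -95.7] 33.2 white n 169 meanR 23.5 collar ang 27.1 |0.34| [10  8  9  9  0  1 17 12 11 13  3  0  8  7  9  8  1  3 10 10 10  6  0  4]
```

```bash
cat >> h.py <<'E'
def wcloud(f):
    z=np.load('pics/'+f+'.npz'); d=z['d'];K=z['K'];P=z['P']
    v,u=np.mgrid[:400,:640]
    x=(u-K[0,2])/K[0,0]; y=(v-K[1,2])/K[1,1]; th=np.hypot(x,y)+1e-9
    s=np.tan(np.minimum(th,1.5))/th*d
    X=np.stack([x*s,-y*s,-d],-1)
    return z['im'],X@P[:3,:3].T+P[:3,3],d
def lid(im,X,d,c0,R,col):
    X=X*1000; hsv=cv2.cvtColor(im,cv2.COLOR_BGR2HSV); H=hsv[...,0]
    k=((H>100)&(H<125)) if col=='b' else ((H>22)&(H<34))
    m=(d>0)&k&(hsv[...,1]>130)&(np.hypot(X[...,0]-c0[0],X[...,1]-c0[1])<R+8)
    B=X[m&(abs(X[...,2]-50)<5)][:,:2].astype('float32'); D=X[m&(abs(X[...,2]-24)<5)][:,:2].astype('float32')
    c,sz,a=cv2.minAreaRect(B); a=a if sz[0]>sz[1] else a+90
    return 'lid bar',np.round(c,1),np.round(sz,1),'axis %.1f'%(a%180),'disc',np.round(cv2.minEnclosingCircle(D)[0],1)
def can(im,X,d,c0,R):
    X=X*1000; S=cv2.cvtColor(im,cv2.COLOR_BGR2HSV)[...,1]; V=im.max(-1)
    top=(d>0)&(abs(X[...,2]-70)<5)&(np.hypot(X[...,0]-c0[0],X[...,1]-c0[1])<R+6)
    cc,rad=cv2.minEnclosingCircle(X[top][:,:2].astype('float32'))
    P=X[top&(S<90)&(V>90)][:,:2]; a=np.arctan2(P[:,1]-cc[1],P[:,0]-cc[0]); z=np.exp(4j*a).mean()
    return 'can',np.round(cc,1),round(rad,1),'notch %.1f'%((np.degrees(np.angle(z))/4+45)%90),len(P)
E
python3 - <<'E'
from h import *
im,d,c=snap('wrist','w0.png'); print(c)
for nm,f,g in(('scene','scene0.png',cloud),('wrist','w0.png',wcloud)):
    A=g(f)
    for t in((lid,(606,-309),38,'b'),(lid,(470,-67),31,'y'),(can,(596,95),38),(can,(580,-96),31)):
        try: print(nm,*t[0](*A,*t[1:]))
        except Exception as e: print(nm,t[1],'fail')
im,X,d=cloud('scene0.png')
for n,p,R in(('bluecan',(597,96),130),('bluelid',(606,-309),130),('ycan',(580,-96),110),('ylid',(470,-67),110)):
    q=X*1000; m=(d>0)&(np.hypot(q[...,0]-p[0],q[...,1]-p[1])<R)&(q[...,2]>80)
    P=q[m]; print(n,len(P), P.min(0).round() if len(P) else '',P.max(0).round() if len(P) else '')
E
```

```text
{'intrinsics': array([[309.70691629,   0.        , 317.38018933],
       [  0.        , 309.70691629, 204.64374778],
       [  0.        ,   0.        ,   1.        ]]), 'pose': array([[ 9.99998856e-01, -4.73819605e-04,  1.43682831e-03,
         6.25636186e-01],
       [ 3.18772017e-05,  9.56082032e-01,  2.93099211e-01,
         7.57965278e-02],
       [-1.51260188e-03, -2.93098830e-01,  9.56080953e-01,
         3.84946499e-01],
       [ 0.00000000e+00,  0.00000000e+00,  0.00000000e+00,
         1.00000000e+00]])}
scene lid bar [ 606.3 -310.3] [14.1 44.9] axis 95.8 disc [ 606.5 -310.4]
scene lid bar [470.3 -65.2] [44.3 13.7] axis 72.7 disc [468.4 -66.6]
scene can [596.3  93.9] 39.9 notch 29.7 150
scene can [580.6 -96.1] 32.4 notch 74.5 130
wrist lid bar [0. 0.] [0. 0.] axis 90.0 disc [ 607.9 -302. ]
wrist lid bar [472.9 -65.5] [43.1 14.7] axis 72.1 disc [472.4 -65.5]
wrist can [598.5  94.9] 38.3 notch 31.2 944
wrist can [584.3 -95.6] 31.5 notch 74.1 507
bluecan 3338 [476. -34.  80.] [707. 177. 523.]
bluelid 0  
ycan 3586 [529. -41. 237.] [665.  14. 523.]
ylid 543 [529. -38. 262.] [572.  24. 348.]
```

View pics/w0.png

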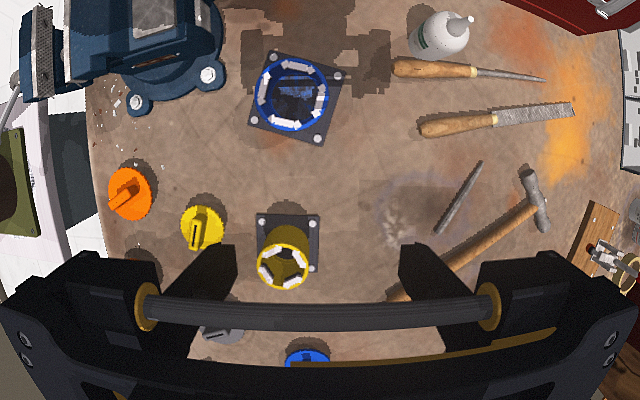

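The wrist view shows the blue canister at (291,97), yellow canister (283,266), yellow lid (203,229) and the vise at top left. I'll check the vise height, and move above the blue lid in the same turn.

```bash
python3 - <<'E'
from h import *
im,X,d=wcloud('w0.png'); q=X*1000
for zc in (60,90,110,130,150):
    m=(d>0)&(q[...,2]>zc)&(q[...,1]>40)&(q[...,0]<720)&(q[...,2]<240)&(np.hypot(q[...,0]-597,q[...,1]-95)>50)
    P=q[m]; 
    if len(P): print(zc,len(P),P.min(0).round(),P.max(0).round(),'closest to can',np.hypot(P[:,0]-597,P[:,1]-95).min().round())
E
```

```text
60 14164 [220.  79.  60.] [511. 227. 159.] closest to can 102.0
90 12782 [220.  79.  90.] [510. 227. 159.] closest to can 104.0
110 11532 [221.  79. 110.] [506. 227. 159.] closest to can 108.0
130 8717 [239.  79. 130.] [500. 226. 159.] closest to can 118.0
150 4691 [249.  79. 150.] [438. 226. 159.] closest to can 168.0
```

Request:
step_arm(
  series=[
    [-3,-45,-5,0,0,0.02,0.1],
    [-3,-45,-15,0,0,0.02,0.1],
    [-3,-45,-15,0,0,0.02,0.1],
    [-3,-45,-15,0,0,0.02,0.1],
    [-2,-40,-15,0,0,0.02,0.1],
    [-2,-40,-15,0,0,0.01,0.1],
    [-2,-30,-15,0,0,0,0.1],
    [0,-20,-15,0,0,0,0.1],
    [0,0,0,0,0,0,0.1],
    [0,0,0,0,0,0,0.1],
  ],
)

```text
clock: 1.15
tool_pos: [0.607, -0.3088, 0.1285]
eef_rot: [0.667, 0.745, 0.0, -0.001]
contact_force: [0.8, 1.0, 0.1]
opening: 0.897
finger_force: 0.0
```

```bash
python3 - <<'E'
from h import *
im,d,c=snap('wrist','w1.png')
print(lid(*wcloud('w1.png'),(606,-309),38,'b'), r.get_state()['tool_pos'])
E
```

```text
('lid bar', array([ 609.5, -309. ]), array([13.1, 42.7]), 'axis 96.0', 'disc', array([ 609.1, -309.5])) [ 0.60782239 -0.30778038  0.12920542]
```

Request:
step_arm(
  series=[
    [0,-2,-35,0,0,0,0.1],
    [0,0,-35,0,0,0,0.1],
    [0,0,-22,0,0,0,0.1],
    [0,0,-9,0,0,0,0.1],
    [0,0,0,0,0,0,0.1],
    [0,0,0,0,0,0,0.9],
    [0,0,0,0,0,0,0.9],
    [0,0,0,0,0,0,0.9],
    [0,0,0,0,0,0,0.9],
    [0,0,0,0,0,0,0.9],
    [0,0,0,0,0,0,0.9],
    [0,0,0,0,0,0,0.9],
    [0,0,0,0,0,0,0.9],
  ],
  force=35,
)

```text
clock: 2.5
tool_pos: [0.607, -0.312, 0.0277]
eef_rot: [0.667, 0.745, 0.0, -0.0]
contact_force: [0.1, 1.5, -0.1]
opening: 0.199
finger_force: 0.0
```

Request:
step_arm(
  series=[
    [0,0,0,0,0,0,1],
    [0,0,0,0,0,0,1],
    [0,0,0,0,0,0,1],
    [0,0,0,0,0,0,1],
    [0,0,20,0,0,0,1],
    [0,0,40,0,0,0,1],
    [0,0,40,0,0,0,1],
    [0,0,10,0,0,0,1],
    [0,0,0,0,0,0,1],
    [0,0,0,0,0,0,1],
  ],
)

```text
clock: 3.5
tool_pos: [0.6059, -0.3116, 0.1363]
eef_rot: [0.667, 0.745, -0.001, -0.001]
contact_force: [-0.2, -0.9, -1.3]
opening: 0.15
finger_force: 35.0
```

```bash
python3 - <<'E'
from h import *
s=r.get_state(); print(s['tool_pos'],s['q'].round(2))
im,d,c=snap('side','s2.png'); im2,d2,_=snap('wrist','w2.png')
cv2.imwrite('pics/c2.png',np.hstack([im[50:250,150:450],im2[200:400,150:450]]))
im3,d3,_=snap('scene','sc2.png')
for f in('scene','side'):
    A=cloud('sc2.png' if f=='scene' else 's2.png') if f=='side' else None
E
```

```text
[ 0.60586877 -0.31163997  0.13632165] [ 0.53  0.89 -0.24  1.46  0.26  0.83  0.31]
```

View pics/c2.png

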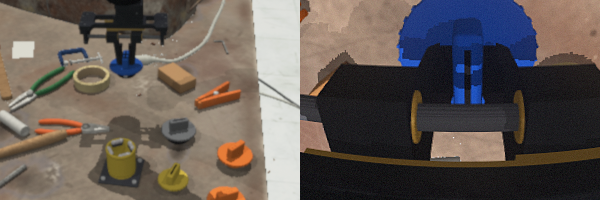

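The lid is held: the side view shows it in the fingers, and the wrist view shows the disc and bar. I'll measure the lid centre relative to the TCP.

```bash
cat >> h.py <<'E'
def held(f,tcp,zt,R,col):
    im,X,d=wcloud(f); X=X*1000; hsv=cv2.cvtColor(im,cv2.COLOR_BGR2HSV); H=hsv[...,0]
    k=((H>100)&(H<125)) if col=='b' else ((H>22)&(H<34))
    m=k&(hsv[...,1]>130)&(d>0)&(abs(X[...,2]-zt)<7)&(np.hypot(X[...,0]-tcp[0],X[...,1]-tcp[1])<R+10)
    P=X[m][:,:2].astype('float32'); h=cv2.convexHull(P)[:,0]
    from scipy.optimize import least_squares
    # rim points farthest from tcp
    h=h[np.hypot(*(h-tcp[:2]).T)>R-8]
    s=least_squares(lambda c:np.hypot(*(h-c).T)-R,tcp[:2],loss='soft_l1')
    return len(P),len(h),'offset from tcp',(s.x-tcp[:2]).round(1),'rms',np.sqrt((s.fun**2).mean()).round(1),'z',np.median(X[m][:,2]).round(1)
E
python3 - <<'E'
from h import *
print(held('w2.png',np.array([605.9,-311.6]),132.6,38,'b'))
E
```

```text
(6827, 25, 'offset from tcp', array([0. , 3.3]), 'rms', np.float64(1.2), 'z', np.float64(133.0))
```

Request:
step_arm(
  series=[
    [0,10,25,0,0,0.04,1],
    [0,30,25,0,0,0.04,1],
    [-1,45,5,0,0,0.04,1],
    [-1,45,0,0,0,0.04,1],
    [-1,45,0,0,0,0.04,1],
    [-1,45,0,0,0,0.04,1],
    [-1,45,0,0,0,0.04,1],
    [-1,45,0,0,0,0.04,1],
    [-1,40,0,0,0,0.04,1],
    [0,30,0,0,0,0.04,1],
    [0,16,0,0,0,0.028,1],
    [0,8,0,0,0,0,1],
    [0,0,0,0,0,0,1],
    [0,0,0,0,0,0,1],
    [0,0,0,0,0,0,1],
  ],
)

```text
clock: 5.15
tool_pos: [0.6002, 0.0895, 0.1926]
eef_rot: [0.495, 0.869, -0.001, 0.0]
contact_force: [-0.3, 0.4, -1.3]
opening: 0.155
finger_force: 35.0
```

```bash
python3 - <<'E'
from h import *
s=r.get_state(); t=s['tool_pos']*1000; q=s['eef_rot']; print(t,'yaw bar',np.degrees(2*np.arctan2(q[1],q[0])),s['q'].round(2),s['contact_force'])
snap('wrist','w3.png'); print(held('w3.png',t[:2],t[2]-3.5,38,'b'))
print(can(*wcloud('w3.png'),(597,95),38))
E
```

```text
[600.23571473  89.47366513 192.56196429] yaw bar 120.63032662241605 [-0.04  0.73 -0.32  1.66  0.3   0.79  0.03] [-0.33543998  0.41302358 -1.29147636]
(6857, 27, 'offset from tcp', array([-0.7,  2.7]), 'rms', np.float64(1.2), 'z', np.float64(189.8))
('can', array([597.3,  96.1]), 37.7, 'notch 30.5', 602)
```

Request:
step_arm(
  series=[
    [-1.5,3,-25,0,0,0,1],
    [0,0,-35,0,0,0,1],
    [0,0,-20,0,0,0,1],
    [0,0,-8,0,0,0,1],
    [0,0,-3,0,0,0,1],
    [0,0,-3,0,0,0,1],
    [0,0,-3,0,0,0,1],
    [0,0,0,0,0,0,1],
  ],
)

```text
clock: 6.0
tool_pos: [0.5989, 0.095, 0.0962]
eef_rot: [0.494, 0.87, 0.0, 0.0]
contact_force: [-0.3, -0.2, -1.8]
opening: 0.151
finger_force: 35.0
```

Request:
step_arm(
  series=[
    [0,-2.5,0,0,0,0,1],
    [0,0,-2,0,0,0,1],
    [0,0,-2,0,0,0,1],
    [0,0,-1,0,0,0,1],
    [0,0,0,0,0,0,1],
    [0,0,0,0,0,0,1],
  ],
)

```text
clock: 6.6
tool_pos: [0.5985, 0.0926, 0.0907]
eef_rot: [0.494, 0.87, 0.0, -0.0]
contact_force: [-0.1, -0.2, -1.1]
opening: 0.146
finger_force: 35.0
```

Plug is in the bore with no load. Continue down.

Request:
step_arm(
  series=[
    [0,0,-2,0,0,0,1],
    [0,0,-2,0,0,0,1],
    [0,0,-2,0,0,0,1],
    [0,0,-1,0,0,0,1],
    [0,0,0,0,0,0,1],
    [0,0,0,0,0,0,1],
  ],
)

```text
clock: 7.2
tool_pos: [0.5985, 0.0925, 0.0837]
eef_rot: [0.494, 0.87, 0.0, 0.0]
contact_force: [0.3, 0.2, -0.8]
opening: 0.156
finger_force: 35.0
```

Dropping straight through the notches. Seat it.

Request:
step_arm(
  series=[
    [0,0,-2,0,0,0,1],
    [0,0,-1,0,0,0,1],
    [0,0,-1,0,0,0,1],
    [0,0,-0.5,0,0,0,1],
    [0,0,0,0,0,0,1],
    [0,0,0,0,0,0,1],
  ],
)

```text
clock: 7.8
tool_pos: [0.5985, 0.0925, 0.0798]
eef_rot: [0.494, 0.87, -0.0, 0.0]
contact_force: [-1.9, -0.6, 5.0]
opening: 0.152
finger_force: 35.0
```

Request:
step_arm(
  series=[
    [-0.2,0,0,0,0,-0.06,1],
    [-0.2,0,0,0,0,-0.06,1],
    [-0.2,0,0,0,0,-0.06,1],
    [-0.2,0,0,0,0,-0.06,1],
    [-0.2,0,0,0,0,-0.06,1],
    [-0.2,0,0,0,0,-0.06,1],
    [-0.2,0,0,0,0,-0.06,1],
    [-0.2,0,0,0,0,-0.06,1],
    [-0.2,0,0,0,0,-0.06,1],
    [-0.2,0,0,0,0,-0.06,1],
    [0,0,0,0,0,-0.06,1],
    [0,0,0,0,0,0,1],
    [0,0,0,0,0,0,1],
  ],
  force=45,
)

```text
clock: 9.1
tool_pos: [0.5974, 0.093, 0.0798]
eef_rot: [0.748, 0.663, 0.001, 0.0]
contact_force: [0.9, -0.1, 5.1]
opening: 0.154
finger_force: 45.0
```

```bash
python3 - <<'E'
from h import *
s=r.get_state(); q=s['eef_rot']; print(s['tool_pos'],'bar',np.degrees(2*np.arctan2(q[1],q[0])),s['contact_force'],s['moment'])
E
```

```text
[0.59740049 0.09303388 0.0797536 ] bar 83.09155921460876 [ 0.87750589 -0.06203443  5.11784495] [ 0.14881836 -0.06322407 -0.05277133]
```

Request:
step_arm(
  series=[
    [0,0,0,0,0,-0.05,1],
    [0,0,0,0,0,-0.05,1],
    [0,0,0,0,0,-0.05,1],
    [0,0,0,0,0,0,1],
    [0,0,0,0,0,0,1],
  ],
)

```text
clock: 9.6
tool_pos: [0.5971, 0.0931, 0.0797]
eef_rot: [0.796, 0.605, 0.001, 0.0]
contact_force: [-0.1, 0.3, 5.2]
opening: 0.154
finger_force: 45.0
```

```bash
python3 - <<'E'
from h import *
s=r.get_state(); q=s['eef_rot']; print(s['tool_pos'],'bar',np.degrees(2*np.arctan2(q[1],q[0])),s['contact_force'],s['moment'])
E
```

```text
[0.59711518 0.09307525 0.07974905] bar 74.5056543159596 [-0.14340961  0.30938608  5.22312646] [0.14105854 0.05957601 0.06316704]
```

Request:
step_arm(
  series=[
    [0,0,0,0,0,-0.04,1],
    [0,0,0,0,0,-0.04,1],
    [0,0,0,0,0,-0.04,1],
    [0,0,0,0,0,0,1],
    [0,0,0,0,0,0,1],
  ],
)

```text
clock: 10.1
tool_pos: [0.597, 0.093, 0.0798]
eef_rot: [0.83, 0.558, 0.001, 0.0]
contact_force: [0.1, -0.4, 6.3]
opening: 0.16
finger_force: 48.1
```

```bash
python3 - <<'E'
from h import *
s=r.get_state(); q=s['eef_rot']; print(s['tool_pos'],'bar',np.degrees(2*np.arctan2(q[1],q[0])),s['contact_force'],s['moment'])
snap('wrist','w4.png')
z=np.load('pics/w4.png.npz')['im']; cv2.imwrite('pics/c4.png',z[150:400,150:500])
E
```

```text
[0.59703224 0.0929568  0.07976204] bar 67.88792559863208 [ 0.13399636 -0.38536244  6.32088301] [-0.06830392  0.08663682  1.1429762 ]
```

View pics/c4.png

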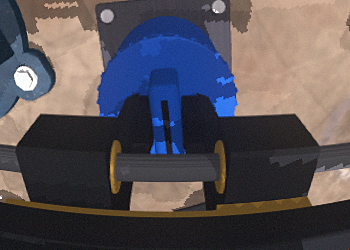

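The moment rose to 1.14 N·m, so the ring is at its stop, and the crop shows the lid flat on the can. I'll release and go to the yellow lid at (471.5,-65.4), axis 72.4°.

Request:
step_arm(
  series=[
    [0,0,0,0,0,0,0.6],
    [0,0,0,0,0,0,0.5],
    [0,0,0,0,0,0,0.5],
    [0,0,10,0,0,0,0.4],
    [0,0,30,0,0,0,0.3],
    [0,0,40,0,0,0,0.2],
    [-5,-20,20,0,0,0.02,0.2],
    [-20,-25,0,0,0,0.02,0.2],
    [-20,-25,0,0,0,0.02,0.2],
    [-20,-25,0,0,0,0.02,0.2],
    [-20,-25,0,0,0,0,0.2],
    [-20,-20,-10,0,0,0,0.2],
    [-20,-18,-20,0,0,0,0.2],
    [0,0,0,0,0,0,0.2],
    [0,0,0,0,0,0,0.2],
  ],
)

```text
clock: 11.65
tool_pos: [0.4717, -0.0657, 0.1496]
eef_rot: [0.809, 0.588, 0.0, 0.0]
contact_force: [0.3, 0.4, -0.2]
opening: 0.799
finger_force: 0.0
```

```bash
python3 - <<'E'
from h import *
s=r.get_state(); q=s['eef_rot']; print(s['tool_pos'],'bar',np.degrees(2*np.arctan2(q[1],q[0])))
im,_,_=snap('wrist','w5.png'); cv2.imwrite('pics/w5.png',im)
print(lid(*wcloud('w5.png'),(471,-66),31,'y'))
print(can(*wcloud('w5.png'),(582,-96),31))
im,X,d=wcloud('w5.png');X=X*1000
hsv=cv2.cvtColor(im,cv2.COLOR_BGR2HSV);m=(d>0)&(hsv[...,0]>100)&(hsv[...,0]<125)&(hsv[...,1]>130)&(np.hypot(X[...,0]-597,X[...,1]-95)<40)
P=X[m];t=P[P[:,2]>97];dd=P[(P[:,2]<90)&(P[:,2]>70)]
print(len(P),cv2.minAreaRect(t[:,:2].astype('float32')),np.median(t[:,2]),np.median(dd[:,2]))
E
```

```text
[ 0.47165694 -0.06566984  0.14956551] bar 72.06866511707553
('lid bar', array([472.6, -65.4]), array([43.2, 13.7]), 'axis 71.6', 'disc', array([472.9, -66. ]))
('can', array([584.5, -95.8]), 31.5, 'notch 73.8', 986)
2117 ((0.0, 0.0), (0.0, 0.0), 0.0) nan 76.88289577731473
  return _methods._mean(a, axis=axis, dtype=dtype,
  ret = ret.dtype.type(ret / rcount)
```

View pics/w5.png

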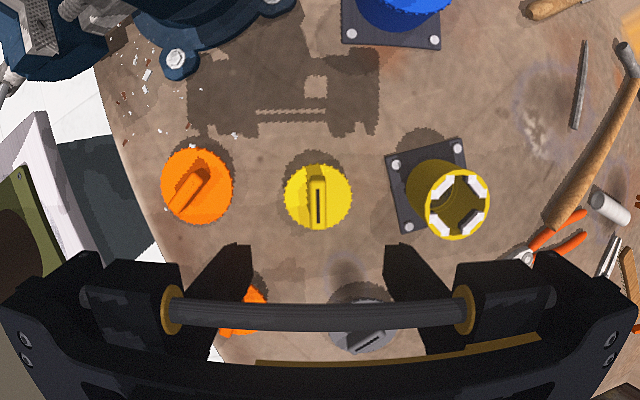

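The wrist view shows the yellow lid centred at (318,195), the yellow can at (457,204), and neighbours clear. Descend and grasp.

Request:
step_arm(
  series=[
    [0,0,-35,0,0,0,0.3],
    [0,0,-40,0,0,0,0.3],
    [0,0,-30,0,0,0,0.4],
    [0,0,-12,0,0,0,0.4],
    [0,0,-5,0,0,0,0.4],
    [0,0,0,0,0,0,0.5],
    [0,0,0,0,0,0,1],
    [0,0,0,0,0,0,1],
    [0,0,0,0,0,0,1],
    [0,0,0,0,0,0,1],
    [0,0,0,0,0,0,1],
    [0,0,0,0,0,0,1],
    [0,0,0,0,0,0,1],
    [0,0,0,0,0,0,1],
  ],
  force=45,
)

```text
clock: 13.1
tool_pos: [0.4718, -0.0655, 0.0277]
eef_rot: [0.808, 0.589, 0.0, 0.0]
contact_force: [-0.8, 0.1, 5.8]
opening: 0.15
finger_force: 45.0
```

Request:
step_arm(
  series=[
    [0,0,20,0,0,0,1],
    [0,0,40,0,0,0,1],
    [0,0,40,0,0,0,1],
    [10,0,30,0,0,0,1],
    [30,-10,10,0,0,0.01,1],
    [35,-10,0,0,0,0.02,1],
    [25,-10,0,0,0,0,1],
    [11,0,0,0,0,0,1],
    [0,0,0,0,0,0,1],
    [0,0,0,0,0,0,1],
    [0,0,0,0,0,0,1],
  ],
)

```text
clock: 14.2
tool_pos: [0.581, -0.0951, 0.1669]
eef_rot: [0.799, 0.601, -0.001, -0.001]
contact_force: [0.1, -0.2, -0.9]
opening: 0.154
finger_force: 45.0
```

```bash
python3 - <<'E'
from h import *
s=r.get_state(); t=s['tool_pos']*1000; q=s['eef_rot']; print(t,'bar',np.degrees(2*np.arctan2(q[1],q[0])))
snap('wrist','w6.png'); print(held('w6.png',t[:2],t[2]-3.5,31,'y'))
print(can(*wcloud('w6.png'),(582,-96),31))
E
```

```text
[581.02722555 -95.14855257 166.9133104 ] bar 73.86789699751168
(2711, 24, 'offset from tcp', array([0.7, 0. ]), 'rms', np.float64(0.2), 'z', np.float64(164.0))
('can', array([584.7, -94.9]), 30.7, 'notch 74.0', 530)
```

Request:
step_arm(
  series=[
    [2.3,-0.4,-20,0,0,0,1],
    [0,0,-30,0,0,0,1],
    [0,0,-15,0,0,0,1],
    [0,0,-3,0,0,0,1],
    [0,0,-3,0,0,0,1],
    [0,0,-3,0,0,0,1],
    [0,0,-1,0,0,0,1],
    [0,0,0,0,0,0,1],
    [0,0,0,0,0,0,1],
  ],
)

```text
clock: 15.15
tool_pos: [0.5851, -0.0959, 0.0927]
eef_rot: [0.799, 0.601, 0.0, 0.0]
contact_force: [0.1, 0.3, -0.7]
opening: 0.154
finger_force: 45.0
```

Request:
step_arm(
  series=[
    [-1.6,0.3,0,0,0,0,1],
    [0,0,-2,0,0,0,1],
    [0,0,-2,0,0,0,1],
    [0,0,-2,0,0,0,1],
    [0,0,0,0,0,0,1],
    [0,0,0,0,0,0,1],
  ],
)

```text
clock: 15.75
tool_pos: [0.5832, -0.0955, 0.0861]
eef_rot: [0.799, 0.601, -0.0, -0.0]
contact_force: [0.4, -0.6, -1.0]
opening: 0.156
finger_force: 45.0
```

Request:
step_arm(
  series=[
    [0,0,-2,0,0,0,1],
    [0,0,-2,0,0,0,1],
    [0,0,-2,0,0,0,1],
    [0,0,-0.8,0,0,0,1],
    [0,0,0,0,0,0,1],
    [0,0,0,0,0,0,1],
  ],
)

```text
clock: 16.35
tool_pos: [0.5832, -0.0955, 0.0799]
eef_rot: [0.799, 0.601, 0.0, 0.0]
contact_force: [-2.3, 0.3, 5.6]
opening: 0.158
finger_force: 45.0
```

Seated. Turn clockwise 0.8 rad, then more until the torque climbs.

Request:
step_arm(
  series=[
    [0,0,0,0,0,-0.06,1],
    [0,0,0,0,0,-0.06,1],
    [0,0,0,0,0,-0.06,1],
    [0,0,0,0,0,-0.06,1],
    [0,0,0,0,0,-0.06,1],
    [0,0,0,0,0,-0.06,1],
    [0,0,0,0,0,-0.06,1],
    [0,0,0,0,0,-0.06,1],
    [0,0,0,0,0,-0.06,1],
    [0,0,0,0,0,-0.06,1],
    [0,0,0,0,0,-0.06,1],
    [0,0,0,0,0,-0.06,1],
    [0,0,0,0,0,-0.06,1],
    [0,0,0,0,0,-0.04,1],
    [0,0,0,0,0,0,1],
    [0,0,0,0,0,0,1],
  ],
)

```text
clock: 17.95
tool_pos: [0.5843, -0.0956, 0.0799]
eef_rot: [0.973, 0.233, 0.001, 0.0]
contact_force: [0.5, -0.3, 5.4]
opening: 0.154
finger_force: 45.0
```

```bash
python3 - <<'E'
from h import *
s=r.get_state(); q=s['eef_rot']; print(s['tool_pos'],'bar',np.degrees(2*np.arctan2(q[1],q[0])),s['contact_force'],s['moment'])
E
```

```text
[ 0.58425977 -0.09564799  0.07990769] bar 26.911717865463977 [ 0.50483728 -0.27131462  5.43666152] [-0.03446794 -0.16250604  0.06349787]
```

Request:
step_arm(
  series=[
    [0,0,0,0,0,-0.04,1],
    [0,0,0,0,0,-0.04,1],
    [0,0,0,0,0,-0.03,1],
    [0,0,0,0,0,0,1],
    [0,0,0,0,0,0,1],
  ],
)

```text
clock: 18.45
tool_pos: [0.5842, -0.0957, 0.0799]
eef_rot: [0.984, 0.18, 0.001, 0.001]
contact_force: [1.6, 0.8, 5.9]
opening: 0.159
finger_force: 45.8
```

```bash
python3 - <<'E'
from h import *
s=r.get_state(); q=s['eef_rot']; print(s['tool_pos'],'bar',np.degrees(2*np.arctan2(q[1],q[0])),s['contact_force'],s['moment'])
E
```

```text
[ 0.58424745 -0.09569627  0.07992203] bar 20.788439730396338 [1.64067397 0.79220513 5.87365502] [-0.11903468 -0.12302937  0.7459252 ]
```

Request:
step_arm(
  series=[
    [0,0,0,0,0,-0.03,1],
    [0,0,0,0,0,0,1],
    [0,0,0,0,0,0,0.6],
    [0,0,0,0,0,0,0.5],
    [0,0,0,0,0,0,0.5],
    [0,0,10,0,0,0,0.4],
    [0,0,30,0,0,0,0.3],
    [0,0,40,0,0,0.05,0.2],
    [0,30,40,0,0,0.1,0.2],
    [0,35,30,0,0,0.1,0.2],
    [0,35,30,0,0,0.1,0.2],
    [-30,0,0,0,0,0.1,0.2],
    [-40,0,0,0,0,0.1,0.2],
    [-40,0,0,0,0,0.1,0.2],
    [0,0,0,0,0,0,0.2],
    [0,0,0,0,0,0,0.2],
  ],
)

```text
clock: 20.05
tool_pos: [0.4729, 0.0043, 0.2602]
eef_rot: [0.883, 0.47, 0.0, 0.0]
contact_force: [0.5, 0.6, -0.0]
opening: 0.8
finger_force: 0.0
```

```bash
python3 - <<'E'
from h import *
im,_,_=snap('scene','sc7.png'); i2,_,_=snap('side','s7.png')
f=lambda a,u,v:cv2.resize(a[v-35:v+35,u-45:u+45],None,fx=4,fy=4,interpolation=2)
cv2.imwrite('pics/c7.png',np.vstack([np.hstack([f(im,318,148),f(i2,245,270)]),np.hstack([f(im,351,195),f(i2,271,200)])]))
A,X,d=cloud('s7.png');X=X*1000
for n,c,lo,hi in(('b',(597,95),100,125),('y',(583,-96),22,34)):
  for fn in('sc7.png','s7.png'):
    A,X,d=cloud(fn);X=X*1000;h=cv2.cvtColor(A,cv2.COLOR_BGR2HSV)
    m=(d>0)&(h[...,0]>lo)&(h[...,0]<hi)&(h[...,1]>130)&(np.hypot(X[...,0]-c[0],X[...,1]-c[1])<38)
    P=X[m]; t=P[P[:,2]>97]; D=P[(P[:,2]<90)&(P[:,2]>68)]
    print(n,fn,cv2.minAreaRect(t[:,:2].astype('float32')) if len(t) else '',np.percentile(P[:,2],98),np.median(D[:,2]) if len(D) else '')
E
```

```text
b sc7.png ((595.4528198242188, 93.05223083496094), (45.62070083618164, 13.903326034545898), 70.53545379638672) 103.43634735905484 76.45263839966265
b s7.png ((597.5188598632812, 97.42132568359375), (42.71503448486328, 14.798572540283203), 73.99116516113281) 104.07171881424408 77.69329464834618
y sc7.png ((581.5060424804688, -96.12904357910156), (44.3021240234375, 14.969538688659668), 28.191802978515625) 103.64413338923917 76.27216926861213
y s7.png ((582.4365234375, -92.61181640625), (42.60152816772461, 13.631570816040039), 18.919212341308594) 104.33540151186729 78.02305376000578
```

View pics/c7.png

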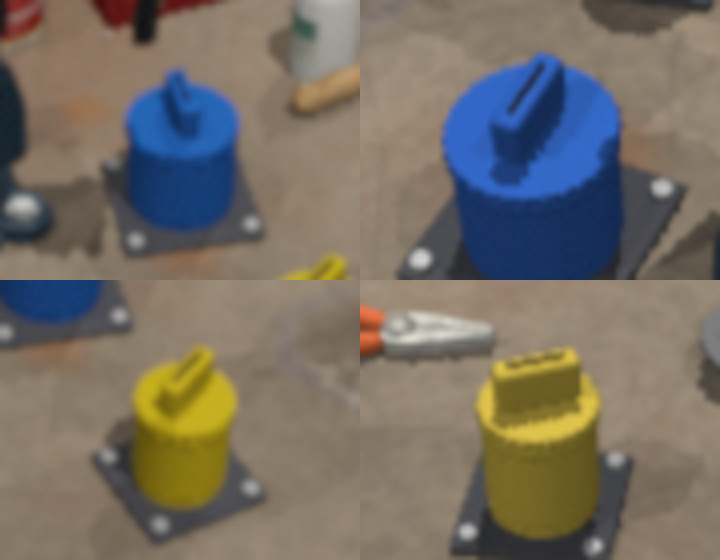

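Both lids lie flat (disc tops about 76 mm) and have turned about 49°, which fits 40° of ring travel plus lug play to the stop.

```bash
python3 -c "from plant import r; print(r.finish_job())"
```

```text
the job is handed in; nothing more can be done
None
```

The blue and yellow lids are on their own canisters, flat on the rim and turned clockwise until the torque rose at the ring's stop, then released; the grey lid was not touched, and the job was handed in at about 20 s.

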